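# Push a bracket blank out to its bend line

## Robot

A 7-joint arm with a two-finger parallel gripper is mounted at the origin on a cart in front of the work surface, level with it; the furniture and walls round the work are solid. World frame = base frame: x ahead of the robot, y to its left, z up, the work surface at z = 0. Lengths are in m, angles in rad, forces in N, time in s.
With the tool pointing down it reaches from about 0.35 to 0.9 m from the base axis. Payload 8.1 kg.
Tool frame: the origin (TCP) lies at the very end of the fingers, on their centre line; the grasp point (between the pads) lies 19 mm behind it; y points along the fingers, x is the direction in which the jaws open and shut, and the axes are right-handed (so a half turn about y gives the same grasp; the last joint's range is limited). The gripper opens to 92 mm and grips with 3 to 60 N. Pads are 19 mm wide; open, the fingers measure 130 mm over their backs; the gripper's body (75 mm by 190 mm) begins 47 mm behind the grasp point.
Start: joints at [-1.424, 0.434, 0.025, 1.573, -0.012, 1.134, -0.075], TCP at [0.155, 0.606, 0.227] pointing down, gripper open.
Joint ranges: [-2.62, 2.62], [-0.44, 2.09], [-1.27, 1.32], [0.08, 2.57], [-1.32, 4.46], [0.12, 2], [-2.74, 2.74]. Speed limits (rad/s): [2.22, 2.22, 3.01, 3.01, 3.14, 3.14, 3.14].

## Interface

Orientations are given as a rotation vector (axis times angle).
In Python, from cell import arm, imaging gives the robot as it stands. The module is installed in compiled form; this text tells all that it offers.
- The arm moves only by the tool send_rows, never from a script. Its argument "steps" is a list of rows, each a list of 5 numbers: the opening, from 0 (shut) to 1 (fully open), then the shift along the tool's x, y, z in cm, then the turn about the tool's y in rad. In form: [[jaw, x, y, z, roll], ...]. A call has 1 to 20 rows; each row is the pose to reach, as a shift and turn from the pose commanded when the call began, along the tool's axes at that moment; what a row does not reach only later rows make up. A row lasts 1/8 s, in which the tool goes at most 62.5 mm and 10.7 degrees, less where a joint would pass 70% of its speed; a pose out of reach is approached as far as the arm can. A call with a gripper value outside its range is refused whole. The fingers move at their own pace and stop on an object; "squeeze" is the grip in N (left out, the last holds). Time passes only in rows, so rows that repeat a pose let the fingers close. It gives the time, the measured TCP pose, the force and the opening at its end, in the units of the state.
- arm.observe(): the state, without advancing time (a new reading comes with each control period).
- imaging.get_image(name): name is "side" or "top" or "wrist"; returns the picture (400x640x3 uint8, blue, green, red); there is no depth.
- imaging.camera_params(name): a dict with "camera_matrix" (3x3 intrinsics, pixels), "position" and "orientation" of the camera in the world; the wrist camera has in their place "mount" (4x4, takes a point from camera to tool coordinates, whose origin is the TCP and whose axes are the tool frame's). Camera axes: x right, y down, z forward; pixel columns grow to the right and rows downward; lengths in m; the calibration is good to about 2 mm. The wrist camera is an equidistant fisheye: a pixel r from the principal point sees the ray r / f radians off the axis. A picture is of the moment at which its call begins: read the wrist's pose just before it. camera_params takes no time and is no camera call.
- arm.sign_off(): hands the job in, once; it reports no verdict.
The state is a dict: "clock": time; "joints": joint angles; "dq": joint speeds; "joint_efforts": joint torques, N m; "position": TCP position; "ee_rot": TCP orientation; "force": force on the tool from outside, world axes, zero at the start; "ft_torque": the same for the moment, N m; "width": opening from 0.0 (shut) to 1.0 (fully open).
Only numpy, scipy, OpenCV 4.12 (cv2) and the standard library are available. Lean on these libraries where they do the work, as an engineer would, in place of code of your own. Each camera call takes 0.05 s, during which the arm holds its last target.

## Task

Set the flat steel plate for bending: push it with the fingertips until it lies flat along the fence of the bending block and sticks out over the block's left end, with its chalk line right above the edge. Only push it, never pick it up or tip it off the block, and leave the other things on the bench where they are.

Things in the scene. Friction and masses are not known exactly. Their poses are not given: they have to be found in the camera images.
- bending_block: Fixed block: wooden bed, bright steel top, 150 (x) x 280 (y) x 40 high, turned by up to 0.28 rad. A steel fence 20 wide stands 18 above the top along the far side. Origin: centre of the underside, on the bench; x points away from the robot to the fence, y left along it, z up. Top at z 40 mm, from x -75 mm to the fence's upright face at x +55 mm; left end face at y +140, right at y -140 mm.
- block_edge (a point): Middle of the block's left top edge (block frame x 0, y +140 mm, z 40 mm). Axes as the block's.
- fence_face (a point): Point at the foot of the fence's face, half way along it (block frame x +55, y 0, z 40 mm). Axes as the block's.
- plate: Loose flat dark steel plate 72 (x) x 200 (y) x 8 thick, 0.3 to 0.65 kg, friction about 0.5 to 0.75; starts flat on the block's top, askew by up to 0.2 rad, its long side 3 to 45 mm off the fence. Two 12 mm bolt holes lie 25 mm from its right end (y -75, x +-18 mm). Origin: centre of its underside; x across it to the fence, y along it to the left (chalk line's end), z up.
- chalk_line (a point): Middle of the chalk bend line, 4 mm wide, drawn straight across the plate's top face, 45 mm from its left end (plate frame x 0, y +55, z 8 mm). Axes as the plate's.
- horseshoe_a: Bystander, loose: dark horseshoe lying flat, 132 x 146 x 19 mm, on the bench; origin at the centre of its underside. Leave it alone.
- oak_block: Bystander, loose: wooden packing block, 56 x 94 x 50 mm, on the bench; origin at the centre of its underside. Leave it alone.
- try_square: Bystander, loose: try square, steel blade in a dark stock, lying flat, 116 x 182 x 16 mm, on the bench; origin at the centre of its underside. Leave it alone.
- cold_chisel: Bystander, loose: cold chisel lying flat, 26 x 176 x 21 mm, on the bench; origin at the centre of its underside. Leave it alone.
- padlock: Bystander, loose: padlock lying flat, 80 x 52 x 16 mm, on the bench; origin at the centre of its underside. Leave it alone.
- punch: Bystander, loose: steel punch lying flat, 16 x 121 x 16 mm, on the bench; origin at the centre of its underside. Leave it alone.
- match_tin: Bystander, loose: small closed brass-coloured tin, 42 x 64 x 18 mm, on the bench; origin at the centre of its underside. Leave it alone.

How it is judged:
At the end, for the whole second after the job is handed in: The plate lies flat and at rest on the block's top, its long side within 4 mm of the fence and within 2 degrees of parallel to it, with the chalk line within 6 mm of straight above the block's left edge (y of chalk_line in the frame of block_edge between -0.006 and 0.006 m and x of plate in the frame of fence_face above -0.04 m and angle between the y axis of plate and the y axis of bending_block, either way round below 0.035 rad and height (world z) of plate between 0.037 and 0.044 m and angle between plate's own z axis and vertical below 0.04 rad and linear speed of plate below 0.01 m/s); the robot touches nothing.
It fails at once if the plate is lifted or tipped up off the block (height (world z) of plate above 0.052 m or angle between plate's own z axis and vertical above 0.15 rad).
It fails at once if the plate is dropped off the block (height (world z) of plate below 0.03 m).
It fails at once if a bystander is moved by more than 20 mm (distance of any of horseshoe_a, oak_block, try_square, cold_chisel, padlock, punch, match_tin from where it was at the start of the episode above 0.02 m).
It also fails if it takes over 64 s, if anything falls off the work surface, if the arm or the gripper's body presses on something with over 40 N, if the wrist force passes 120 N, or if a joint passes its speed limit or range.

## Working session

There is one attempt and no reset: what is moved stays moved. The work goes in short steps, Python scripts to look and compute and a tool call to move; the robot and the scene stay as the last step left them, time stands still between calls to the robot, and variables do not carry over. Pictures are saved under pics/ and viewed, and the job is handed in when it is done.

Besides the shell and the picture viewer there is one more tool, called as name([rows], argument=value, ...), one row to a line, values as JSON. send_rows: Moves the arm, as the interface text tells. Its arguments: {"type":"object","properties":{"steps":{"type":"array","items":{"type":"array","items":{"type":"number"}}},"squeeze":{"type":"number"}},"required":["steps"]}

```bash
mkdir -p pics
python3 - <<'E'
from cell import arm, imaging
import cv2,numpy as np
np.set_printoptions(precision=4,suppress=True)
s=arm.observe(); print(s)
for n in ("top","side","wrist"):
    print(n,imaging.camera_params(n))
for n in ("top","side"):
    cv2.imwrite(f"pics/{n}0.png",imaging.get_image(n))
E
```

```text
{'clock': 0.0, 'joints': array([-1.4236,  0.4352,  0.025 ,  1.5741, -0.0116,  1.134 , -0.0751]), 'dq': array([ 0.002 , -0.0005,  0.0013, -0.0009,  0.0008,  0.002 , -0.0003]), 'joint_efforts': array([ -0.0011, -66.7851,   0.9848, -31.4479,  -0.0603,   0.0428,
         0.0002]), 'position': array([0.1544, 0.6051, 0.226 ]), 'ee_rot': array([-1.3181, -1.0224,  1.0243]), 'force': array([-0.1228,  0.4094, -0.1402]), 'ft_torque': array([-0.0597, -0.001 ,  0.0193]), 'width': 0.9986906848043923}
top {'camera_matrix': array([[480.523 ,   0.    , 322.3755],
       [  0.    , 480.523 , 198.9571],
       [  0.    ,   0.    ,   1.    ]]), 'position': array([0.165 , 0.103 , 1.5101]), 'orientation': array([-1.7727,  2.4106, -0.2888])}
side {'camera_matrix': array([[399.6937,   0.    , 320.132 ],
       [  0.    , 399.6937, 199.45  ],
       [  0.    ,   0.    ,   1.    ]]), 'position': array([0.452 , 1.1998, 0.7636]), 'orientation': array([-0.0801,  2.7068, -1.5659])}
wrist {'camera_matrix': array([[309.7069,   0.    , 320.1809],
       [  0.    , 309.7069, 195.8485],
       [  0.    ,   0.    ,   1.    ]]), 'mount': array([[ 1.    , -0.0002, -0.0006, -0.0001],
       [ 0.0005, -0.268 ,  0.9634, -0.1584],
       [-0.0003, -0.9634, -0.268 ,  0.0716],
       [ 0.    ,  0.    ,  0.    ,  1.    ]])}
```

View pics/top0.png

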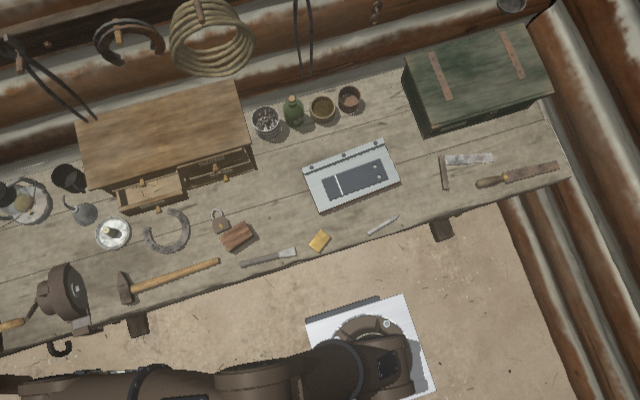

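View pics/side0.png

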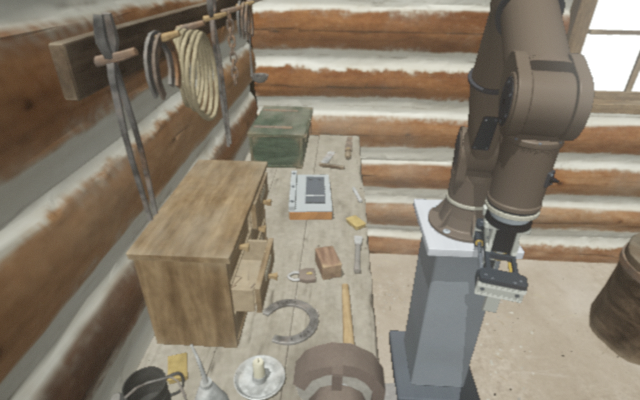

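The top view shows the block at about (350,175), with the plate on it around (355,178) and its chalk line near (338,183). The chalk end is on the left. The side view is too coarse for measuring. Next I'll segment the block and plate in the top view.

```bash
cat > h.py <<'E'
import numpy as np,cv2
from scipy.spatial.transform import Rotation as R
from cell import arm, imaging
np.set_printoptions(precision=4,suppress=True)
def ray(cam,px):
    p=imaging.camera_params(cam);K=p["camera_matrix"]
    px=np.atleast_2d(px).astype(float)
    d=np.c_[(px[:,0]-K[0,2])/K[0,0],(px[:,1]-K[1,2])/K[1,1],np.ones(len(px))]
    return p["position"],d@R.from_rotvec(p["orientation"]).as_matrix().T
def rayw(st,px):
    p=imaging.camera_params("wrist");K=p["camera_matrix"];M=p["mount"]
    px=np.atleast_2d(px).astype(float)
    u=(px-[K[0,2],K[1,2]])/K[0,0]; r=np.linalg.norm(u,axis=1)+1e-12
    d=np.c_[u*(np.sin(r)/r)[:,None],np.cos(r)]
    Rt=R.from_rotvec(st["ee_rot"]).as_matrix()
    return Rt@M[:3,3]+st["position"], d@M[:3,:3].T@Rt.T
def onz(od,z):
    o,d=od; t=(z-o[2])/d[:,2]; return o+t[:,None]*d
def projw(st,P):
    p=imaging.camera_params("wrist");K=p["camera_matrix"];M=p["mount"]
    Rt=R.from_rotvec(st["ee_rot"]).as_matrix()
    q=((np.atleast_2d(P)-st["position"])@Rt-M[:3,3])@M[:3,:3]
    n=np.linalg.norm(q[:,:2],axis=1); th=np.arctan2(n,q[:,2])
    return q[:,:2]/n[:,None]*th[:,None]*K[0,0]+[K[0,2],K[1,2]]
def projt(cam,P):
    p=imaging.camera_params(cam);K=p["camera_matrix"]
    q=(np.atleast_2d(P)-p["position"])@R.from_rotvec(p["orientation"]).as_matrix()
    q=q@K.T; return q[:,:2]/q[:,2:]
E
python3 - <<'E'
from h import *
im=cv2.imread("pics/top0.png")
c=im[125:225,285:420]; cv2.imwrite("pics/top0z.png",cv2.resize(c,None,fx=5.5,fy=5.5,interpolation=cv2.INTER_CUBIC))
s=arm.observe(); print(R.from_rotvec(s["ee_rot"]).as_matrix())
E
```

```text
[[ 0.2472 -0.0003 -0.969 ]
 [ 0.969  -0.0013  0.2472]
 [-0.0014 -1.     -0.0001]]
```

View pics/top0z.png

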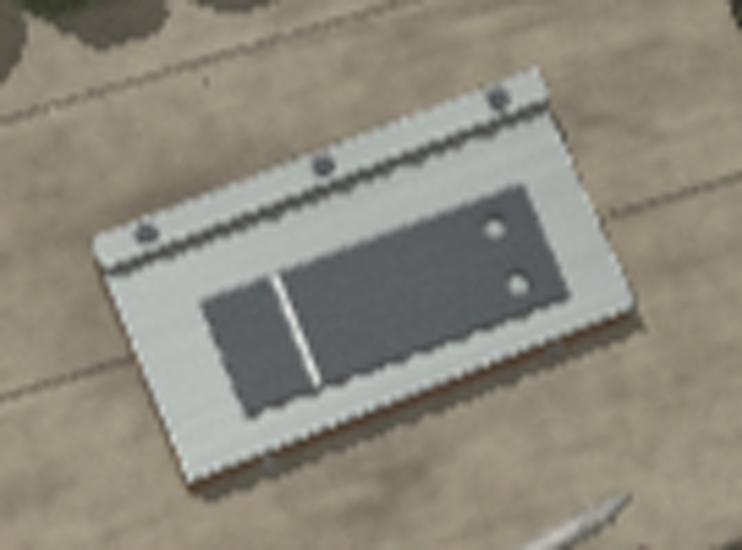

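The zoomed view shows the plate almost parallel to the fence. It sits about 30 px (zoomed) off it and well inside the left end. I'll fit both shapes.

Run:
```python
from h import *
im=cv2.imread("pics/top0.png"); x0,y0=285,125
c=im[125:225,285:420]
f=8; g=cv2.resize(c,None,fx=f,fy=f,interpolation=cv2.INTER_CUBIC).astype(int)
sat=g.max(2)-g.min(2); v=g.mean(2)
def full(p): return (np.asarray(p,float)+.5)/f-.5+[x0,y0]
def big(m):
    cs,_=cv2.findContours(m.astype(np.uint8),cv2.RETR_EXTERNAL,cv2.CHAIN_APPROX_NONE)
    return sorted(cs,key=cv2.contourArea)[-1]
m=(sat<25)&(v>135)
m=cv2.morphologyEx(m.astype(np.uint8),cv2.MORPH_OPEN,np.ones((9,9)))
k=big(m); 
# inner top face: use intensity range; split by fence shadow
h=cv2.convexHull(k); q=cv2.approxPolyDP(h,20,True)[:,0]
print("top quad px",full(q)); print(cv2.contourArea(h)/f/f)
P=onz(ray("top",full(q)),0.04); print(P)
inb=np.zeros(m.shape,np.uint8); cv2.drawContours(inb,[h],-1,1,-1)
d=(v<115)&(sat<30)&(inb>0)
d=cv2.morphologyEx(d.astype(np.uint8),cv2.MORPH_OPEN,np.ones((17,17)))
d=cv2.morphologyEx(d,cv2.MORPH_CLOSE,np.ones((25,25)))
kp=big(d); b=full(kp[:,0]); W=onz(ray("top",b),0.048)[:,:2]
r=cv2.minAreaRect((W*1000).astype(np.float32)); print("plate rect",r)
vis=g.astype(np.uint8).copy(); cv2.drawContours(vis,[kp],-1,(0,0,255),1); cv2.drawContours(vis,[q[:,None]],-1,(0,255,0),1)
cv2.imwrite("pics/seg0.png",cv2.resize(vis,None,fx=.7,fy=.7))
```

```text
top quad px [[384.3125 145.5625]
 [399.3125 179.8125]
 [318.5625 211.9375]
 [303.9375 174.8125]]
3476.0390625
[[ 0.6091 -0.2527  0.04  ]
 [ 0.4862 -0.2607  0.04  ]
 [ 0.4629  0.0154  0.04  ]
 [ 0.5921  0.024   0.04  ]]
plate rect ((527.8123779296875, -124.6234359741211), (74.84220123291016, 200.70623779296875), 3.597949266433716)
```

View pics/seg0.png

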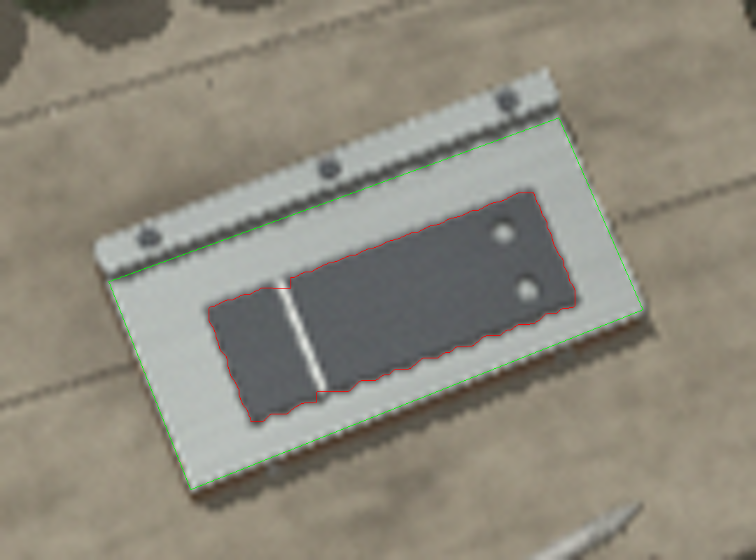

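Block fit from the top view: yaw ≈ 0.084 rad, centre ≈ (0.549, -0.116). In the block frame the plate is at about (-22, -6) mm with yaw 0.063. It needs to move about +91 mm in y, then about +41 mm in x. I'll move the arm over the block first and check with the wrist camera.

send_rows([
  [1,-15,0,-22,0.4],
  [1,-30.7,0,-43.5,1.237],
  [1,-30.7,0,-43.5,1.237],
  [1,-30.7,0,-43.5,1.237],
  [1,-30.7,0,-43.5,1.237],
  [1,-30.7,0,-43.5,1.237],
  [1,-30.7,0,-43.5,1.237],
  [1,-30.7,0,-43.5,1.237],
  [1,-30.7,0,-43.5,1.237],
  [1,-30.7,0,-43.5,1.237],
  [0.4,-68.7,0,-56.3,1.237],
  [0.4,-68.7,0,-56.3,1.237],
  [0.4,-68.7,0,-56.3,1.237],
  [0.4,-68.7,0,-56.3,1.237],
  [0.4,-68.7,0,-56.3,1.237],
  [0.4,-68.7,0,-56.3,1.237],
  [0.4,-68.7,0,-56.3,1.237],
  [0.4,-68.7,0,-56.3,1.237],
  [0.4,-68.7,0,-56.3,1.237],
  [0.4,-68.7,0,-56.3,1.237],
])

```text
clock: 2.6
position: [0.5305, -0.1972, 0.2266]
ee_rot: [-1.569, -0.068, 0.068]
force: [-0.5, -0.4, -0.5]
width: 0.4
```

Run:
```python
from h import *
import json
s=arm.observe(); im=imaging.get_image("wrist"); cv2.imwrite("pics/w1.png",im)
print(s["clock"],s["position"],s["ee_rot"],s["joints"],s["force"],s["width"]); print(R.from_rotvec(s["ee_rot"]).as_matrix())
json.dump({"position":list(s["position"]),"ee_rot":list(s["ee_rot"])},open("w1.json","w"))
```

```text
2.6 [ 0.5305 -0.1972  0.2266] [-1.5687 -0.068   0.0683] [-0.18    0.3701  0.6048  1.7558 -0.2351  1.0891  0.5898] [-0.471  -0.3589 -0.4689] 0.40015548839743814
[[ 0.9962 -0.0003 -0.0867]
 [ 0.0867  0.001   0.9962]
 [-0.0002 -1.      0.001 ]]
```

View pics/w1.png

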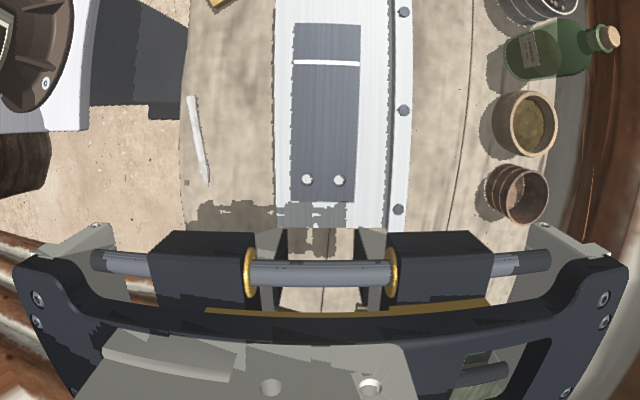

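The wrist view shows the plate from (294,23) to (355,201), its chalk line at row 62, and the fence foot at column ~388. I'll cross-check the pose in this view.

```bash
cat >> h.py <<'E'
def platemask(im,roi):
    x,y,w,h=roi; g=im[y:y+h,x:x+w].astype(int); v=g.mean(2); sat=g.max(2)-g.min(2)
    d=((v<130)&(sat<40)).astype(np.uint8)
    d=cv2.morphologyEx(d,cv2.MORPH_OPEN,np.ones((5,5))); d=cv2.morphologyEx(d,cv2.MORPH_CLOSE,np.ones((9,9)))
    cs,_=cv2.findContours(d,cv2.RETR_EXTERNAL,cv2.CHAIN_APPROX_NONE)
    return sorted(cs,key=cv2.contourArea)[-1][:,0]+[x,y]
E
python3 - <<'E'
from h import *
import json
s={k:np.array(v) for k,v in json.load(open("w1.json")).items()}
im=cv2.imread("pics/w1.png")
k=platemask(im,(278,5,100,205))
W=onz(rayw(s,k),.048)[:,:2]*1000
r=cv2.minAreaRect(W.astype(np.float32)); print("plate",r)
vis=im.copy(); vis[k[:,1],k[:,0]]=(0,0,255)
g=im.astype(int)
# front top edge: transition bench(saturated)->bright ; fence foot: dark stripe
for z,name in((.04,"front"),(.04,"foot")):
    pts=[]
    for row in range(10,190,4):
        v=g[row].mean(1)
        if name=="front":
            c=255+np.argmax(np.diff(v[255:285])); 
        else:
            c=375+np.argmin(v[375:400])
        pts.append((c+.5*(name=="front"),row)); cv2.circle(vis,(int(c),row),1,(0,255,0),-1)
    P=onz(rayw(s,pts),z)[:,:2]
    vx,vy,a,b=cv2.fitLine((P*1000).astype(np.float32),cv2.DIST_HUBER,0,.1,.01).ravel()
    print(name,"dir",np.arctan2(-vx,vy) if vy>0 else np.arctan2(vx,-vy),"pt",a,b)
    bx=np.array([.9965,.084]); print("   block-x rel. top-fit centre:",np.median((P-[.5493,-.1164])@bx)*1000)
for n in ("chalk",):
    pts=[]
    for col in range(298,357,6): 
        v=g[50:75,col].mean(1); pts.append((col,50+(np.arange(25)*np.clip(v-140,0,None)).sum()/np.clip(v-140,0,None).sum()))
    P=onz(rayw(s,pts),.048)[:,:2]; print("chalk mid",P.mean(0),"dir",np.polyfit(P[:,0],P[:,1],1)[0])
cv2.imwrite("pics/w1v.png",cv2.resize(vis[0:230,240:440],None,fx=2.6,fy=2.6))
E
```

```text
plate ((530.4671630859375, -152.05902099609375), (70.48694610595703, 149.2085418701172), 3.761866331100464)
front dir 0.08131631 pt 473.14853 -127.55635
   block-x rel. top-fit centre: -76.85668427711617
foot dir 0.07906504 pt 604.9088 -115.075325
   block-x rel. top-fit centre: 55.66205909980476
chalk mid [ 0.525  -0.0702] dir 0.0647798730313044
```

View pics/w1v.png

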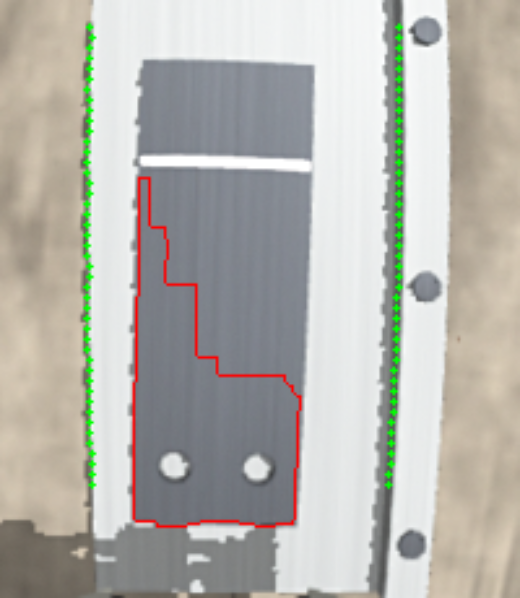

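The wrist view agrees with the top view: plate centre (0.528, -0.125), block yaw 0.081. The plate mask threshold was too low for this view, but the chalk line and edges were clear. Next I'll drop the half-open fingers behind the plate's right end.

send_rows([
  [0.3,0.3,0,-5.9,0.006],
  [0.3,0.3,0,-5.9,0.006],
  [0.3,0.3,5,-5.9,0.006],
  [0.3,0.3,10,-5.9,0.006],
  [0.3,0.3,14,-5.9,0.006],
  [0.3,0.3,16.5,-5.9,0.006],
  [0.3,0.3,17.6,-5.9,0.006],
  [0.3,0.3,18.2,-5.9,0.006],
  [0.3,0.3,18.2,-5.9,0.006],
  [0.3,0.3,18.2,-5.9,0.006],
])

```text
clock: 3.9
position: [0.5387, -0.258, 0.0456]
ee_rot: [-1.57, -0.062, 0.06]
force: [0.6, -0.7, 0.2]
width: 0.297
```

Run:
```python
from h import *
s=arm.observe(); im=imaging.get_image("wrist"); cv2.imwrite("pics/w2.png",im)
print(s["clock"],s["position"],s["ee_rot"],s["force"],s["width"])
print(R.from_rotvec(s["ee_rot"]).as_matrix())
```

```text
3.9 [ 0.5387 -0.258   0.0456] [-1.5704 -0.0623  0.0601] [ 0.6054 -0.7116  0.2426] 0.2967347388918031
[[ 0.997   0.0015 -0.0779]
 [ 0.0779 -0.0004  0.997 ]
 [ 0.0014 -1.     -0.0005]]
```

View pics/w2.png

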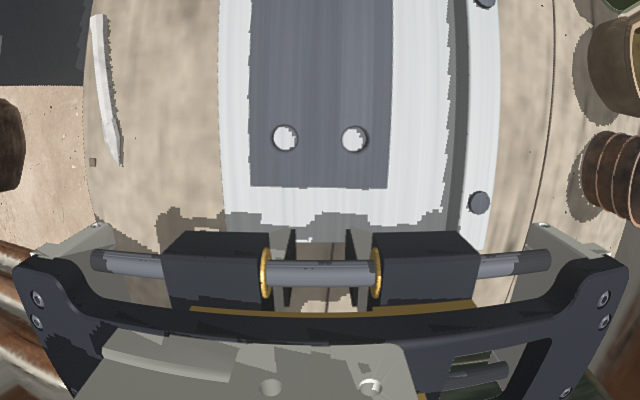

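The fingers straddle the plate's centre line behind its right end, at row 187. I'll push left, stopping about 12 mm short, and then look.

send_rows([
  [0.3,0,0.2,0,0],
  [0.3,0,0.2,1.2,0],
  [0.3,0,0.2,2,0],
  [0.3,0,0.2,2.8,0],
  [0.3,0,0.2,3.6,0],
  [0.3,0,0.2,4.4,0],
  [0.3,0,0.2,5.2,0],
  [0.3,0,0.2,6,0],
  [0.3,0,0.2,6.8,0],
  [0.3,0,0.2,7.6,0],
  [0.3,0,0.2,8.4,0],
  [0.3,0,0.2,9.2,0],
  [0.3,0,0.2,9.8,0],
  [0.3,0,0.2,10.2,0],
  [0.3,0,0.2,10.4,0],
  [0.3,0,0.2,10.4,0],
])

```text
clock: 5.95
position: [0.53, -0.1538, 0.0427]
ee_rot: [-1.569, -0.061, 0.061]
force: [-0.5, 0.2, -0.6]
width: 0.299
```

Run:
```python
from h import *
s=arm.observe(); im=imaging.get_image("wrist"); cv2.imwrite("pics/w3.png",im)
im=imaging.get_image("top"); cv2.imwrite("pics/t3.png",im); cv2.imwrite("pics/t3z.png",cv2.resize(im[115:235,270:430],None,fx=4.8,fy=4.8,interpolation=cv2.INTER_CUBIC))
print(s["clock"],s["position"],s["ee_rot"],s["force"],s["width"])
```

```text
5.95 [ 0.53   -0.1538  0.0427] [-1.5695 -0.0612  0.0614] [-0.5348  0.1623 -0.6276] 0.29943326631163386
```

View pics/w3.png

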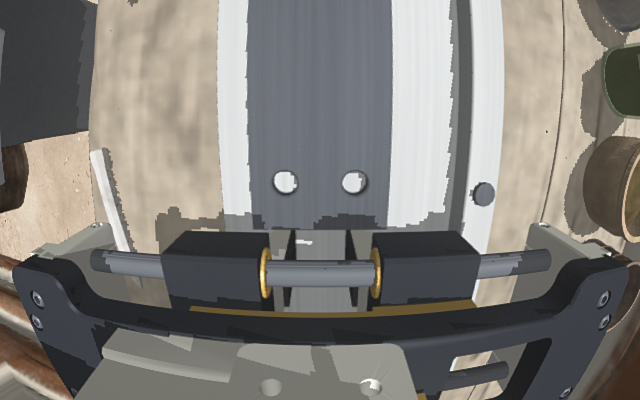

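View pics/t3z.png

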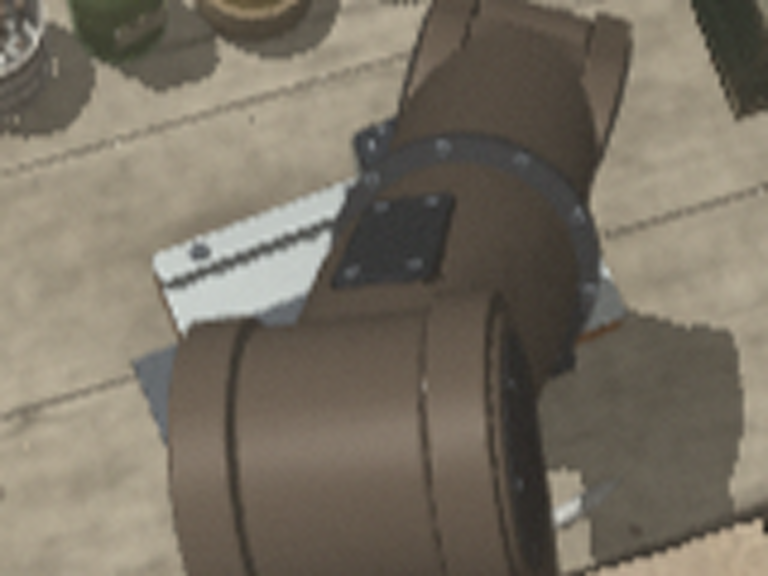

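The plate slid straight left and now overhangs the left end, with the chalk line hidden under the arm. I'll back off, lift, and turn a quarter turn above the front side, so the camera sees the plate and left end before the push to the fence.

send_rows([
  [0.3,0,0,-1.0,0],
  [0.3,0,-3,-1.0,0],
  [0.3,0,-8,-1.0,0],
  [1,0,-14,-1.0,0.1],
  [1,-6.75,-14,11,1.568],
  [1,-6.75,-14,11,1.568],
  [1,-6.75,-14,11,1.568],
  [1,-6.75,-14,11,1.568],
  [1,-6.75,-14,11,1.568],
  [1,-6.75,-14,11,1.568],
  [1,-6.75,-14,11,1.568],
  [1,-6.75,-14,11,1.568],
  [1,-6.75,-14,11,1.568],
  [1,-6.75,-14,11,1.568],
  [1,-6.75,-14,11,1.568],
  [1,-6.75,-14,11,1.568],
])

```text
clock: 8.05
position: [0.4541, -0.0498, 0.1828]
ee_rot: [-1.246, 1.149, -1.149]
force: [1.0, -0.2, -0.2]
width: 1.0
```

```bash
cat > snap.py <<'E'
from h import *
import json,sys
n=sys.argv[1]
s=arm.observe(); im=imaging.get_image("wrist"); cv2.imwrite(f"pics/{n}.png",im)
print(s["clock"],s["position"],s["ee_rot"],s["joints"],s["force"],s["width"])
print(R.from_rotvec(s["ee_rot"]).as_matrix())
json.dump({"position":list(s["position"]),"ee_rot":list(s["ee_rot"])},open(n+".json","w"))
E
python3 snap.py w4
```

```text
8.05 [ 0.4541 -0.0498  0.1828] [-1.2464  1.1488 -1.1487] [-0.8413  0.3146  1.0673  2.0789 -0.3438  0.9359 -1.0755] [ 1.0434 -0.222  -0.1968] 0.999576546846821
[[ 0.0816  0.0002  0.9967]
 [-0.9967  0.0003  0.0816]
 [-0.0003 -1.      0.0002]]
```

View pics/w4.png

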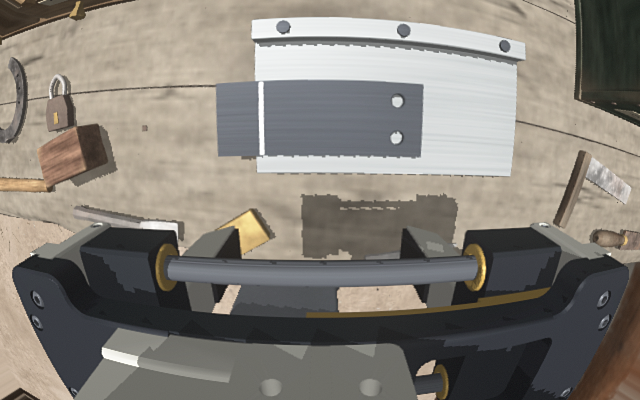

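This view shows the plate from (217,83) to (422,157). The chalk line is at column ~262, just inside the block's left end at column ~256. The fence foot is at row ~45. Tin and chisel are low, so the fingers will pass above them. Now the measurements.

```bash
cat > meas.py <<'E'
from h import *
import json,sys
n=sys.argv[1]; s={k:np.array(v) for k,v in json.load(open(n+".json")).items()}
im=cv2.imread(f"pics/{n}.png"); g=cv2.cvtColor(im,cv2.COLOR_BGR2GRAY).astype(float)
vis=im.copy()
# predicted geometry from nominal block, refine edges by 1-D gradient along short world segments
def edge(A,B,nrm,z,half,sign,N=40,smooth=1):
    """find strongest gradient (sign: +1 dark->bright along nrm) near line A-B (world xy), at height z"""
    A=np.array(A);B=np.array(B);nrm=np.array(nrm);out=[]
    t=np.linspace(-half,half,int(half*2/0.0003)+1)
    for u in np.linspace(0,1,N):
        p=A+(B-A)*u; P=np.c_[p+t[:,None]*nrm,np.full(len(t),z)]
        q=projw(s,P).astype(np.float32)
        if q[:,0].min()<2 or q[:,1].min()<2 or q[:,0].max()>637 or q[:,1].max()>397: continue
        v=cv2.remap(g.astype(np.float32),q[None,:,0].copy(),q[None,:,1].copy(),cv2.INTER_LINEAR)[0]
        d=np.gradient(cv2.GaussianBlur(v[None],(0,0),3)[0])*sign
        k=np.argmax(d)
        if d[k]<0.5: continue
        out.append(p+t[k]*nrm); a=q[k]; cv2.circle(vis,(int(round(a[0])),int(round(a[1]))),1,(0,0,255),-1)
    return np.array(out)
def fit(P):
    vx,vy,a,b=cv2.fitLine((P*1000).astype(np.float32),cv2.DIST_HUBER,0,.01,.01).ravel()
    return np.array([vx,vy]),np.array([a,b])
E
python3 - <<'E'
import sys; sys.argv=["","w4"]
exec(open("meas.py").read())
# manual pixels first
px=dict(chalkT=(263,84),chalkB=(262,155),pTL=(217,84),pBL=(218,156),pTR=(422,85),pBR=(421,157))
for k,v in px.items(): print(k,onz(rayw(s,[v]),.048)[0])
for k,v in dict(left_foot=(254,44),frontleft=(257,172),frontright=(512,176)).items(): print(k,onz(rayw(s,[v]),.04)[0])
print("tin",onz(rayw(s,[(245,232)]),.018)[0])
E
```

```text
chalkT [0.5496 0.0116 0.048 ]
chalkB [0.4813 0.0084 0.048 ]
pTL [0.5487 0.0574 0.048 ]
pBL [0.4777 0.0532 0.048 ]
pTR [ 0.5637 -0.1397  0.048 ]
pBR [ 0.493 -0.147  0.048]
left_foot [0.5903 0.0255 0.04  ]
frontleft [0.4626 0.0142 0.04  ]
frontright [ 0.4841 -0.2672  0.04  ]
tin [0.3869 0.031  0.018 ]
```

Run:
```python
import cv2
im=cv2.imread("pics/w4.png"); cv2.imwrite("pics/w4z.png",cv2.resize(im[15:185,205:330],None,fx=3.5,fy=3.5,interpolation=cv2.INTER_CUBIC))
```

```text
(no output)
```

View pics/w4z.png

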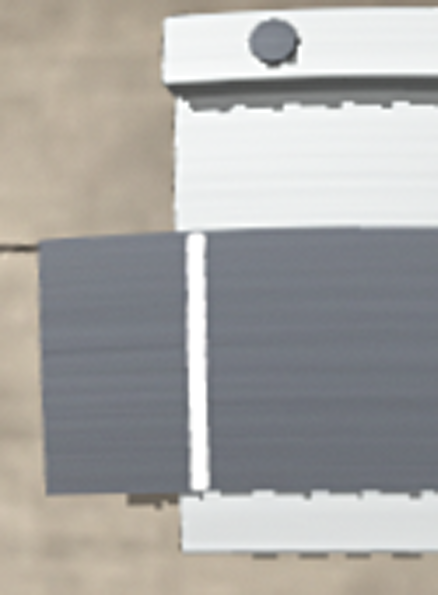

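```bash
cat > run.py <<'E'
exec(open("meas.py").read())
yaw=.081; ex=np.array([np.cos(yaw),np.sin(yaw)]); ey=np.array([-ex[1],ex[0]]); C=np.array([.5494,-.1166])
w=lambda x,y:C+ex*x/1000+ey*y/1000
def plate_update(px,py):
    r=lambda P:((P-C)@np.c_[ex,ey])*1000
    Lm=r(edge(w(px+40,140),w(49,140),ey,.04,.008,-1,12)) if 49-px-40>4 else np.zeros((0,2))
    Lf=r(edge(w(-72,140),w(px-40,140),ey,.04,.008,-1,12)) if px-40>-70 else np.zeros((0,2))
    L=np.r_[Lm,Lf]; 
    ff=r(edge(w(-75,-100),w(-75,125),ex,.04,.008,1,40))
    print("left edge (x,y med)",np.median(Lm[:,1]) if len(Lm) else None,np.median(Lf[:,1]) if len(Lf) else None)
    print("front edge x",np.median(ff[:,0]),"slope",np.polyfit(ff[:,1],ff[:,0],1)[0])
    ch=[]
    a=r(edge(w(px-30,py+57),w(px+30,py+57),ey,.048,.010,-1,20)); b=r(edge(w(px-30,py+53),w(px+30,py+53),ey,.048,.010,1,20))
    print("chalk y",np.median(a[:,1]),np.median(b[:,1]),"-> mid",(np.median(a[:,1])+np.median(b[:,1]))/2,"slope",np.polyfit(a[:,0],a[:,1],1)[0])
    re=r(edge(w(px-30,py-100),w(px+30,py-100),ey,.048,.012,-1,20)); le=r(edge(w(px-30,py+100),w(px+30,py+100),ey,.048,.012,1,20))
    print("ends",np.median(re[:,1]),np.median(le[:,1]))
    fr=r(edge(w(px-36,py-90),w(px-36,py+40),ex,.048,.010,-1,30)); bk=r(edge(w(px+36,py-90),w(px+36,py+40),ex,.048,.010,1,30))
    for n_,q in(("plate front",fr),("plate back",bk)): 
        if len(q)>4:
            k=np.polyfit(q[:,1],q[:,0],1); res=q[:,0]-np.polyval(k,q[:,1]); q=q[abs(res)<2]; k=np.polyfit(q[:,1],q[:,0],1); print(n_,"x at py",np.polyval(k,py),"slope",k[0],len(q))
plate_update(float(sys.argv[2]),float(sys.argv[3]))
cv2.imwrite(f"pics/{n}m.png",cv2.resize(vis[:240,130:530],None,fx=2,fy=2))
E
python3 run.py w4 -22 80
```

```text
left edge (x,y med) 137.43396226415095 137.43396226415095
front edge x -76.66037735849052 slope 0.00500690289921775
chalk y 132.75757575757575 127.84848484848484 -> mid 130.3030303030303 slope -0.000793650793652926
ends -24.800000000000026 175.19999999999996
plate front x at py -58.586811038423946 slope 0.004406346341830169 30
plate back x at py 13.850765721733449 slope 0.003323558162267201 30
```

View pics/w4m.png

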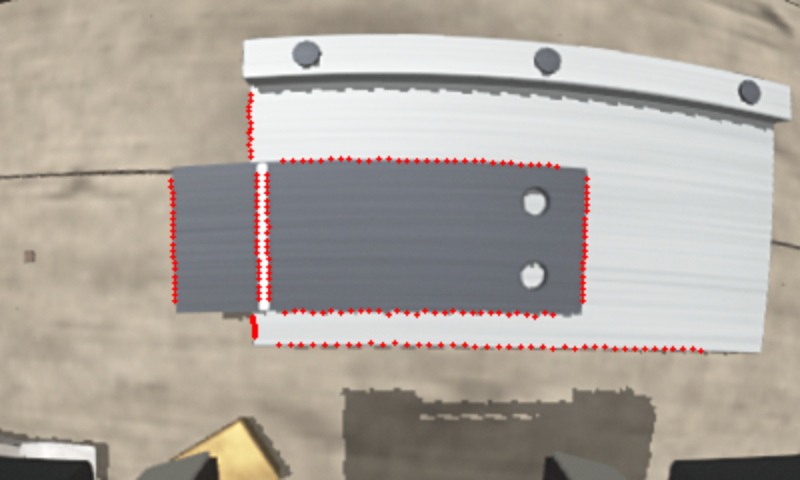

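The relative measurement is consistent. The chalk line is 7 mm short of the block's left edge, the plate is parallel to the block, and its long side is about 39–40 mm off the fence. I'll lower the fingers in front of the long side and push it most of the way.

send_rows([
  [0.7,0,5,0,0],
  [0.7,0,10,0,0],
  [0.7,0,12.5,0,0],
  [0.7,0,13.5,0,0],
  [0.7,0,13.9,0,0],
  [0.7,0,13.9,0,0],
  [0.7,0,13.9,1,0],
  [0.7,0,13.9,2,0],
  [0.7,0,13.9,2.6,0],
  [0.7,0,13.9,3.2,0],
  [0.7,0,13.9,3.8,0],
  [0.7,0,13.9,4.4,0],
  [0.7,0,13.9,5,0],
  [0.7,0,13.9,5.4,0],
  [0.7,0,13.9,5.6,0],
  [0.7,0,13.9,5.6,0],
])

```text
clock: 10.1
position: [0.5093, -0.0452, 0.0436]
ee_rot: [-1.247, 1.151, -1.149]
force: [-5.0, -0.1, 4.5]
width: 0.699
```

```bash
python3 snap.py w5
```

```text
10.1 [ 0.5093 -0.0452  0.0436] [-1.2474  1.1511 -1.1486] [-0.5664  0.6083  0.7844  2.0813 -0.6602  0.7184 -0.8406] [-4.9888 -0.067   4.5005] 0.6987370936839984
[[ 0.0805 -0.0018  0.9968]
 [-0.9968  0.0002  0.0805]
 [-0.0003 -1.     -0.0018]]
```

View pics/w5.png

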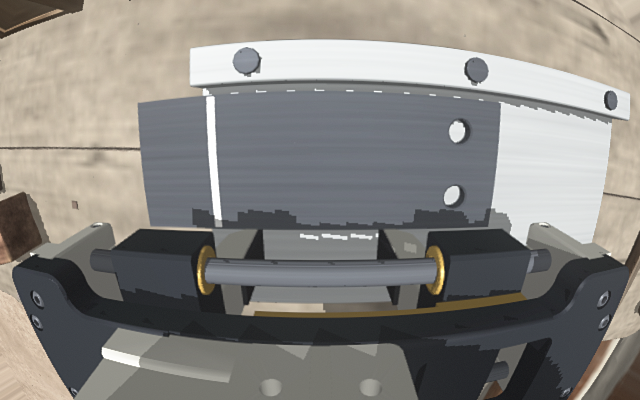

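The plate is nearly at the fence, with about 5 mm left, and still parallel. Before seating it, I'll go round to the right end to push the missing 7 mm left.

send_rows([
  [0.7,0,0,-1.5,0],
  [0.7,0,-4,-2,0],
  [0.2,0,-8,-2,0],
  [0.2,6,-8,2,-0.18],
  [0.2,13.1,-8,4.6,-1.568],
  [0.2,13.1,-8,4.6,-1.568],
  [0.2,13.1,-8,4.6,-1.568],
  [0.2,13.1,-8,4.6,-1.568],
  [0.2,13.1,-8,4.6,-1.568],
  [0.2,13.1,-8,4.6,-1.568],
  [0.2,13.1,-8,4.6,-1.568],
  [0.2,13.1,-8,4.6,-1.568],
  [0.2,13.1,-8,4.6,-1.568],
  [0.2,13.1,-8,4.6,-1.568],
  [0.2,13.1,-8,4.6,-1.568],
  [0.2,13.1,-3,4.6,-1.568],
  [0.2,13.1,-1,4.6,-1.568],
  [0.2,13.1,0,4.6,-1.568],
  [0.2,13.1,0,4.6,-1.568],
])

```text
clock: 12.52
position: [0.5663, -0.1721, 0.0435]
ee_rot: [-1.57, -0.061, 0.061]
force: [-0.3, 0.5, 0.2]
width: 0.199
```

```bash
python3 snap.py w6
python3 - <<'E'
from h import *
import json
s={k:np.array(v) for k,v in json.load(open("w6.json")).items()}
yaw=.081; ex=np.array([np.cos(yaw),np.sin(yaw)]); ey=np.array([-ex[1],ex[0]]); C=np.array([.5494,-.1166])
print("tcp block",(s["position"][:2]-C)@np.c_[ex,ey]*1000)
E
```

```text
12.525 [ 0.5663 -0.1721  0.0435] [-1.57   -0.0605  0.0614] [-0.0539  0.6097  0.3754  1.8615 -0.3199  0.7301  0.5783] [-0.2963  0.4884  0.1955] 0.19927932159574194
[[ 0.997  -0.0005 -0.0775]
 [ 0.0775 -0.      0.997 ]
 [-0.0005 -1.     -0.    ]]
tcp block [ 12.3564 -56.6853]
```

View pics/w6.png

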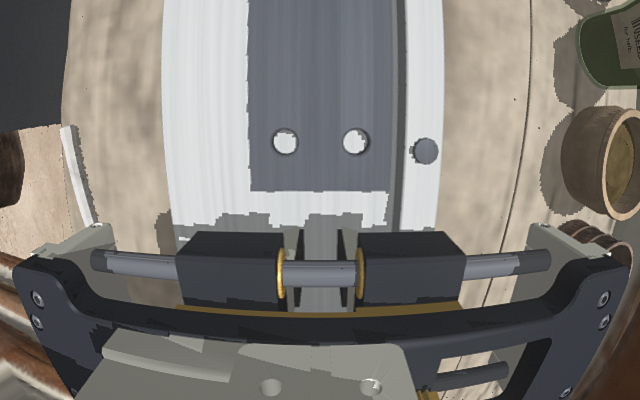

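The fingers are centred 20 mm behind the right end, at row ~191. The last push ended at TCP y = -35.5 mm and left the line 7.1 mm short, so the target is -28.4, an advance of 28 mm.

send_rows([
  [0.2,0,0,1,0],
  [0.2,0,0,1.8,0],
  [0.2,0,0,2.2,0],
  [0.2,0,0,2.5,0],
  [0.2,0,0,2.7,0],
  [0.2,0,0,2.8,0],
  [0.2,0,0,2.8,0],
  [0.2,0,0,2.8,0],
])

```text
clock: 13.58
position: [0.5646, -0.145, 0.0441]
ee_rot: [-1.571, -0.061, 0.06]
force: [-0.0, -5.2, 5.3]
width: 0.199
```

```bash
python3 snap.py w7
python3 - <<'E'
from h import *
import json
s={k:np.array(v) for k,v in json.load(open("w7.json")).items()}
yaw=.081; ex=np.array([np.cos(yaw),np.sin(yaw)]); ey=np.array([-ex[1],ex[0]]); C=np.array([.5494,-.1166])
print("tcp block",(s["position"][:2]-C)@np.c_[ex,ey]*1000)
E
```

```text
13.575 [ 0.5646 -0.145   0.0441] [-1.5708 -0.0614  0.0598] [-0.1034  0.5972  0.378   1.8859 -0.3206  0.7166  0.536 ] [-0.0192 -5.1756  5.3479] 0.19905677830360866
[[ 0.997   0.001  -0.0771]
 [ 0.0771 -0.0008  0.997 ]
 [ 0.001  -1.     -0.0009]]
tcp block [ 12.851  -29.5252]
```

View pics/w7.png

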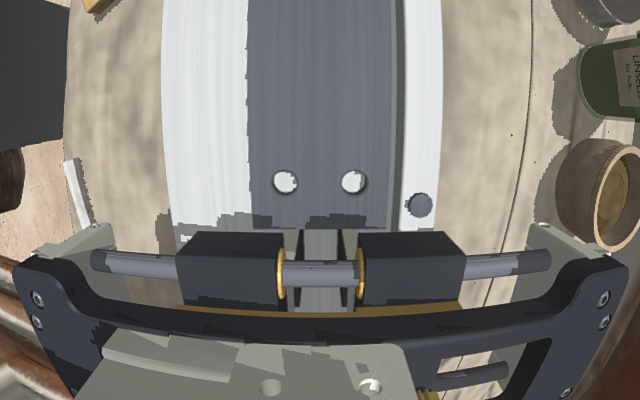

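I'm about 1 mm short of the target, so I'll nudge on, then back off and go round to the viewing pose in front.

send_rows([
  [0.2,0,0,0.1,0],
  [0.2,0,0,0.1,0],
  [0.2,0,0,-1.0,0],
  [0.2,0,-4,-1.5,0],
  [0.2,0,-9,-1.5,0],
  [0.7,-3,-14,2,0.18],
  [0.7,-10.3,-14,11.1,1.568],
  [0.7,-10.3,-14,11.1,1.568],
  [0.7,-10.3,-14,11.1,1.568],
  [0.7,-10.3,-14,11.1,1.568],
  [0.7,-10.3,-14,11.1,1.568],
  [0.7,-10.3,-14,11.1,1.568],
  [0.7,-10.3,-14,11.1,1.568],
  [0.7,-10.3,-14,11.1,1.568],
  [0.7,-10.3,-14,11.1,1.568],
  [0.7,-10.3,-14,11.1,1.568],
  [0.7,-10.3,-14,11.1,1.568],
  [0.7,-10.3,-14,11.1,1.568],
])

```text
clock: 15.88
position: [0.4529, -0.0415, 0.1837]
ee_rot: [-1.246, 1.149, -1.149]
force: [-0.1, -0.3, -0.1]
width: 0.704
```

```bash
python3 snap.py w8; python3 run.py w8 13 83
python3 - <<'E'
from h import *
import json
s={k:np.array(v) for k,v in json.load(open("w8.json")).items()}
yaw=.081; ex=np.array([np.cos(yaw),np.sin(yaw)]); ey=np.array([-ex[1],ex[0]]); C=np.array([.5494,-.1166])
print("tcp block",(s["position"][:2]-C)@np.c_[ex,ey]*1000)
E
```

```text
15.875 [ 0.4529 -0.0415  0.1837] [-1.2464  1.1492 -1.149 ] [-0.7001  0.246   0.827   2.0738 -0.2288  0.9123 -1.2364] [-0.0504 -0.3229 -0.1053] 0.7037738001772069
[[ 0.0812  0.      0.9967]
 [-0.9967  0.0002  0.0812]
 [-0.0002 -1.      0.    ]]
left edge (x,y med) None 137.58490566037733
front edge x -76.35849056603773 slope 3.43610983279168e-05
chalk y 139.39393939393938 134.4848484848485 -> mid 136.93939393939394 slope -0.0030303030303015645
ends -18.199999999999996 181.79999999999998
plate front x at py -24.414191543223783 slope 0.005654560493269929 30
plate back x at py 56.109206205980364 slope 0.0027520866230540306 30
tcp block [-90.1575  82.6323]
```

View pics/w8m.png

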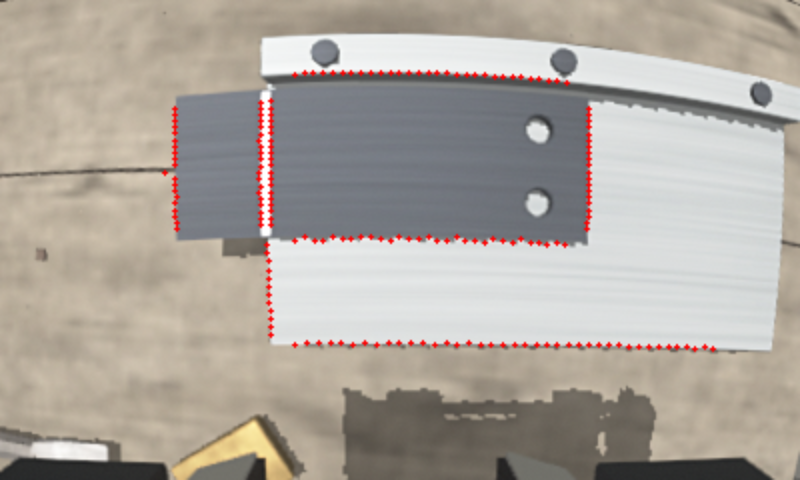

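The chalk line is now about 0.7 mm from the edge, and the plate front needs about 6 mm more to seat. Now the final push to the fence, checking the force at the end.

send_rows([
  [0.7,0,5,0,0],
  [0.7,0,10,0,0],
  [0.7,0,12.5,0,0],
  [0.7,0,13.5,0,0],
  [0.7,0,14,0,0],
  [0.7,0,14,0,0],
  [0.7,0,14,2,0],
  [0.7,0,14,4,0],
  [0.7,0,14,5,0],
  [0.7,0,14,5.5,0],
  [0.7,0,14,5.8,0],
  [0.7,0,14,6.0,0],
  [0.7,0,14,6.1,0],
  [0.7,0,14,6.2,0],
  [0.7,0,14,6.2,0],
])

```text
clock: 17.8
position: [0.5123, -0.0367, 0.0435]
ee_rot: [-1.248, 1.153, -1.148]
force: [-5.5, 0.7, 4.5]
width: 0.701
```

```bash
python3 snap.py w9
python3 - <<'E'
from h import *
import json
s={k:np.array(v) for k,v in json.load(open("w9.json")).items()}
yaw=.081; ex=np.array([np.cos(yaw),np.sin(yaw)]); ey=np.array([-ex[1],ex[0]]); C=np.array([.5494,-.1166])
print("tcp block",(s["position"][:2]-C)@np.c_[ex,ey]*1000)
E
```

```text
17.8 [ 0.5123 -0.0367  0.0435] [-1.248   1.1531 -1.1478] [-0.4808  0.5631  0.6254  2.0669 -0.5248  0.6746 -0.9977] [-5.5418  0.6861  4.4924] 0.7007710118354069
[[ 0.0799 -0.0036  0.9968]
 [-0.9968  0.0007  0.0799]
 [-0.0009 -1.     -0.0035]]
tcp block [-30.539   82.6902]
```

View pics/w9.png

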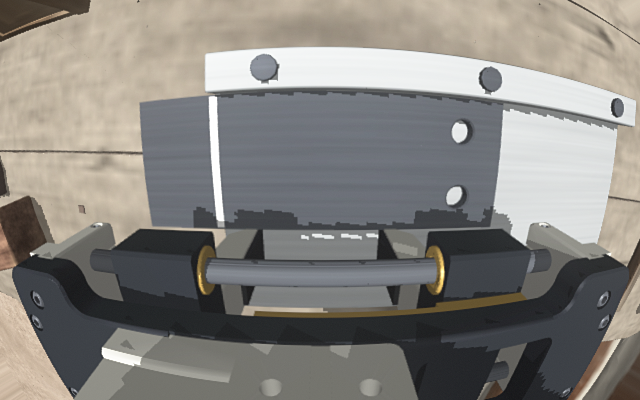

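The force is still only sliding friction (about 5 N), so the plate isn't quite touching yet. I'll continue a few millimetres.

send_rows([
  [0.7,0,0,0.1,0],
  [0.7,0,0,0.2,0],
  [0.7,0,0,0.25,0],
  [0.7,0,0,0.3,0],
  [0.7,0,0,0.3,0],
])

```text
clock: 18.48
position: [0.513, -0.0366, 0.0432]
ee_rot: [-1.25, 1.157, -1.146]
force: [-12.0, -0.9, 9.5]
width: 0.702
```

The force rose to 12 N while the TCP moved only 0.7 mm for a 3 mm command, so the plate is against the fence. I'll back off, lift, and check.

send_rows([
  [0.7,0,0,0,0],
  [0.7,0,0,-1.5,0],
  [0.7,0,0,-3,0],
  [0.7,0,-5,-5,0],
  [0.7,0,-10,-6,0],
  [0.7,0,-14,-6.2,0],
  [0.7,0,-14,-6.2,0],
  [0.7,0,-14,-6.2,0],
])

```text
clock: 19.48
position: [0.4552, -0.0408, 0.1833]
ee_rot: [-1.246, 1.15, -1.148]
force: [-0.3, 0.0, -0.1]
width: 0.7
```

```bash
python3 snap.py w10; python3 run.py w10 19 83
python3 - <<'E'
import cv2
im=cv2.imread("pics/w10.png"); cv2.imwrite("pics/w10z.png",cv2.resize(im[15:185,200:440],None,fx=3.3,fy=3.3,interpolation=cv2.INTER_CUBIC))
E
```

```text
19.475 [ 0.4552 -0.0408  0.1833] [-1.2459  1.1496 -1.1483] [-0.7183  0.2571  0.8545  2.0705 -0.2457  0.9151 -1.2181] [-0.2931  0.0071 -0.0871] 0.6997591535137676
[[ 0.0813 -0.0001  0.9967]
 [-0.9967  0.001   0.0813]
 [-0.001  -1.     -0.    ]]
left edge (x,y med) None 137.73584905660374
front edge x -76.35849056603772 slope 0.0003141586132841645
chalk y 139.39393939393938 134.4848484848485 -> mid 136.93939393939394 slope -0.0012987012987037303
ends -18.200000000000003 181.79999999999998
plate front x at py -20.527683785748355 slope 0.0015189111963302359 30
plate back x at py 56.18851041431688 slope 0.0026919317241888515 30
```

View pics/w10z.png

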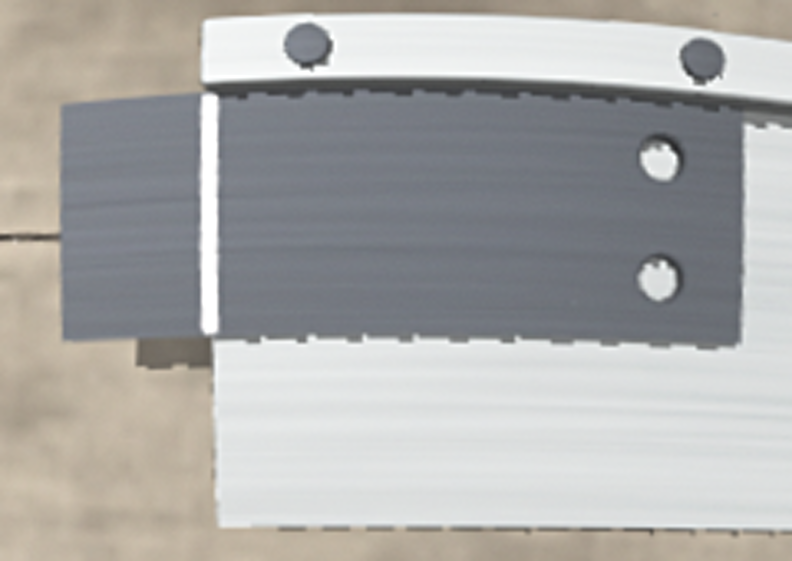

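View pics/w10m.png

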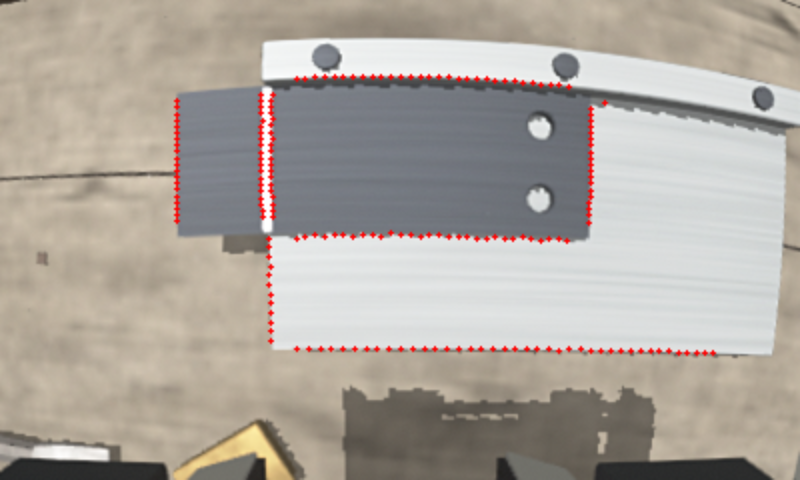

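The chalk line held (136.9 vs edge 137.7 mm). Front-edge distances suggest a gap of about 2 mm at the fence. That is inside tolerance, but I'll press once more, a bit higher and firmer, to be sure it's seated.

send_rows([
  [0.7,0,5,0,0],
  [0.7,0,10,0,0],
  [0.7,0,12.5,0,0],
  [0.7,0,13.5,0,0],
  [0.7,0,13.8,0,0],
  [0.7,0,13.8,2,0],
  [0.7,0,13.8,4,0],
  [0.7,0,13.8,5,0],
  [0.7,0,13.8,5.5,0],
  [0.7,0,13.8,5.8,0],
  [0.7,0,13.8,6.0,0],
  [0.7,0,13.8,6.2,0],
  [0.7,0,13.8,6.4,0],
  [0.7,0,13.8,6.5,0],
  [0.7,0,13.8,6.6,0],
  [0.7,0,13.8,6.6,0],
])

```text
clock: 21.52
position: [0.5136, -0.0365, 0.0446]
ee_rot: [-1.253, 1.162, -1.143]
force: [-22.7, -1.4, 18.2]
width: 0.702
```

It held at 23 N with almost no movement, so it's seated. I'll back off to a clear position and do the last check.

send_rows([
  [0.7,0,0,-0.5,0],
  [0.7,0,0,-1.5,0],
  [0.7,0,0,-3,0],
  [0.7,0,-5,-5,0],
  [0.7,0,-10,-6,0],
  [0.7,0,-14,-6.5,0],
  [0.7,0,-14,-6.5,0],
  [0.7,0,-14,-6.5,0],
])

```text
clock: 22.52
position: [0.4563, -0.0407, 0.1853]
ee_rot: [-1.246, 1.149, -1.148]
force: [0.3, 0.7, -0.1]
width: 0.7
```

```bash
python3 snap.py w11; python3 run.py w11 19 83
python3 - <<'E'
import cv2
im=cv2.imread("pics/w11.png"); cv2.imwrite("pics/w11z.png",cv2.resize(im[15:185,200:440],None,fx=3.3,fy=3.3,interpolation=cv2.INTER_CUBIC))
from cell import imaging
t=imaging.get_image("top"); cv2.imwrite("pics/t11.png",t)
E
```

```text
22.525 [ 0.4563 -0.0407  0.1853] [-1.2459  1.1495 -1.1483] [-0.7391  0.2616  0.8829  2.0667 -0.2546  0.9225 -1.2066] [ 0.291   0.6961 -0.147 ] 0.7004786928028253
[[ 0.0814 -0.      0.9967]
 [-0.9967  0.001   0.0814]
 [-0.001  -1.      0.    ]]
left edge (x,y med) None 137.73584905660377
front edge x -76.2075471698113 slope 0.006523699953980801
chalk y 139.39393939393938 134.4848484848485 -> mid 136.93939393939394 slope -0.0010822510822518674
ends -18.200000000000003 181.79999999999998
plate front x at py -20.4728926986992 slope 0.0029024738702154934 30
plate back x at py 55.94889340050636 slope 0.0011880592525748371 30
```

View pics/w11z.png

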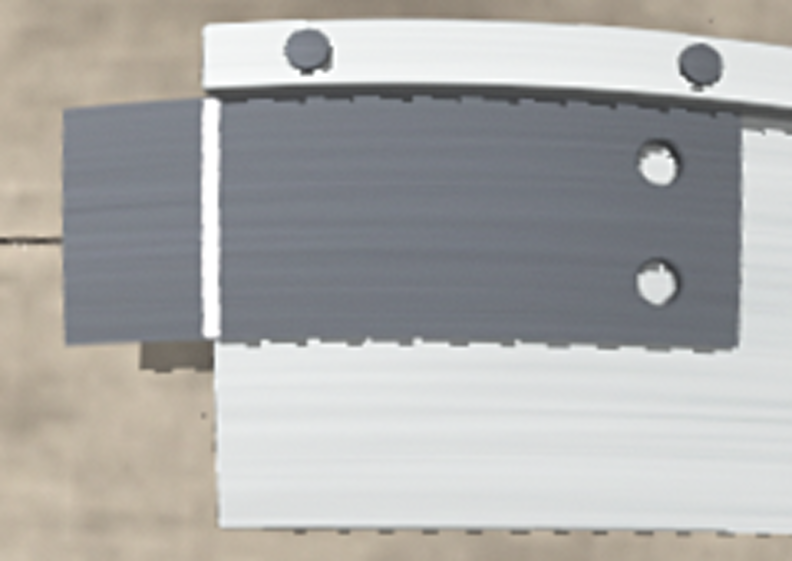

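View pics/t11.png

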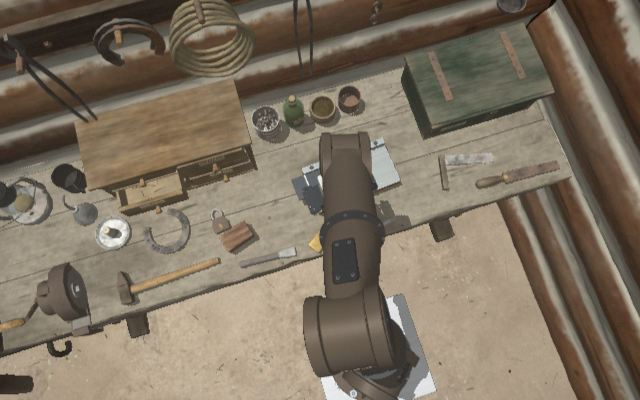

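The plate didn't move under the firm press. A 23 N push is also more than sliding friction on the block could hold, even with the 18 N downward load, so it must be against the fence. In the top view the bystanders are where they were, and the arm is clear. Handing in.

```bash
python3 -c "
from cell import arm
s=arm.observe(); print(s['clock'],s['force']); print(arm.sign_off())"
```

```text
22.625 [-0.02052133  0.23665953  0.09091289]
the job is handed in; nothing more can be done
None
```

I handed the job in at 22.6 s. I pushed the plate left from its right end in two goes, then against the fence from its front long side. It was only ever pushed with the fingertips.

**Last checks (wrist camera):**
- **Chalk line:** it sits about 0.8 mm inside the block's left edge, against a limit of 6 mm.
- **Angle:** the plate is within about 0.004 rad of parallel to the fence, against a limit of 0.035. The fit of the block's front edge wobbled by up to 0.006 rad between frames.
- **Robot:** it stands clear with zero contact force.
- **Bystanders:** those visible in the top view look unmoved by eye. I did not measure them, and the arm hid the punch and part of the tin.

**One disagreement:** measured from the block's front edge, the plate's long side is about 2.3 mm off the fence, against a limit of 4 mm. The press test says it is touching, because it did not move under 23 N and friction alone could not hold that. I take the 2.3 mm as edge-detection bias. Either way it is inside the limit.

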